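Build up a dead-weight compression test stack

TASK

Set up the rubber compression test on the small grey stand: lay the long steel plate on the stand's raised anvil, in line with it, then stand the black rubber button in the middle of the plate, then the square steel plate on the button with its edges squared to the stand, and last the small hooked weight upright on top. Build it in that order, every layer centred over the one below, let go of everything, and leave the tall hooked weight where it stands.

Things in the scene. Friction and masses are not known exactly. Their poses are not given: they have to be found in the camera images.
- stand: fixed compression stand: a grey painted foot 90 x 70 mm (its x by y), 10 mm thick, with four small cap screws at the corners (heads 3 mm high) and a raised bare steel anvil block 64 x 34 mm (x by y) in its middle, whose flat top is 24 mm above the bench. Origin: centre of its underside, on the bench; z up, x along the anvil's length
- long_plate: loose bare steel plate 80 x 40 x 12 mm (its x, y, z), about 0.3 kg, with one small dark screw hole near each end, lying flat. Origin: centre of its underside; x along its length. Grasp across its 40 mm width
- button: loose solid disc of hard black rubber, 40 mm diameter, 18 mm high, 0.03 kg, standing on its flat face. It does not give noticeably under the load. Origin: centre of its underside, z up
- square_plate: loose bare steel plate 50 x 50 x 12 mm, about 0.23 kg, with four small dark screw holes, lying flat. Origin: centre of its underside; x and y along its edges. Grasp across either pair of parallel edges
- small_weight: the smaller hooked steel test weight: upright cylinder of 30 mm diameter, barrel up to 66 mm and a wire hook to 94 mm height, about 0.34 kg. Grasp round the barrel. Origin: centre of its underside, z up
- tall_weight: the larger hooked steel test weight: upright cylinder of 41 mm diameter, barrel up to 90 mm and hook to 118 mm, 0.88 kg. Not needed: a bystander that stays put. Origin: centre of its underside, z up

How it is judged (in metres and radians):
On the way, in this order (a step that is already met when the one before it is completed fails the run):
1. the long plate lies flat on the stand's anvil, centred and in line with it, and let go (horizontal distance between long_plate and stand below 0.008 m and z of long_plate in the frame of stand between 0.021 and 0.027 m and angle between long_plate's own z axis and vertical below 0.08 rad and angle between the x axis of long_plate and the x axis of stand, either way round below 0.2 rad and contact force between the fingers and long_plate below 0.2 N and linear speed of long_plate below 0.02 m/s), for 0.2 s.
2. the rubber button stands centred on the long plate, which is still in place, and let go (horizontal distance between long_plate and stand below 0.008 m and z of long_plate in the frame of stand between 0.021 and 0.027 m and angle between each of long_plate, button's own z axis and vertical below 0.08 rad and angle between the x axis of long_plate and the x axis of stand, either way round below 0.2 rad and horizontal distance between button and long_plate below 0.01 m and z of button in the frame of long_plate between 0.009 and 0.015 m and contact force between the fingers and button below 0.2 N and linear speed of button below 0.02 m/s), for 0.2 s.
3. the square plate lies flat and centred on the button, squared to the stand, the layers below still in place, and let go (horizontal distance between long_plate and stand below 0.008 m and z of long_plate in the frame of stand between 0.021 and 0.027 m and angle between each of long_plate, button, square_plate's own z axis and vertical below 0.08 rad and angle between the x axis of long_plate and the x axis of stand, either way round below 0.2 rad and horizontal distance between button and long_plate below 0.01 m and z of button in the frame of long_plate between 0.009 and 0.015 m and horizontal distance between square_plate and button below 0.01 m and z of square_plate in the frame of button between 0.015 and 0.021 m and (angle between the x axis of square_plate and the x axis of stand, either way round below 0.2 rad or angle between the x axis of square_plate and the y axis of stand, either way round below 0.2 rad) and contact force between the fingers and square_plate below 0.2 N and linear speed of square_plate below 0.02 m/s), for 0.2 s.
4. the small hooked weight stands centred on the square plate, all layers in place, and let go (horizontal distance between long_plate and stand below 0.008 m and z of long_plate in the frame of stand between 0.021 and 0.027 m and angle between each of long_plate, button, square_plate's own z axis and vertical below 0.08 rad and angle between the x axis of long_plate and the x axis of stand, either way round below 0.2 rad and horizontal distance between button and long_plate below 0.01 m and z of button in the frame of long_plate between 0.009 and 0.015 m and horizontal distance between square_plate and button below 0.01 m and z of square_plate in the frame of button between 0.015 and 0.021 m and (angle between the x axis of square_plate and the x axis of stand, either way round below 0.2 rad or angle between the x axis of square_plate and the y axis of stand, either way round below 0.2 rad) and horizontal distance between small_weight and square_plate below 0.01 m and z of small_weight in the frame of square_plate between 0.009 and 0.015 m and angle between small_weight's own z axis and vertical below 0.15 rad and contact force between the fingers and small_weight below 0.2 N and linear speed of small_weight below 0.02 m/s), for 0.2 s.
At the end, for the whole second after the job is handed in: Stand, long plate, button, square plate, small weight stacked in that order at rest: each seated within 3 mm in height, level within 0.08 rad (weight 0.15), centred on the one below within 10 mm (long plate on stand 8 mm); both plates squared to the stand within 0.2 rad (horizontal distance between long_plate and stand below 0.008 m and z of long_plate in the frame of stand between 0.021 and 0.027 m and angle between each of long_plate, button, square_plate's own z axis and vertical below 0.08 rad and angle between the x axis of long_plate and the x axis of stand, either way round below 0.2 rad and horizontal distance between button and long_plate below 0.01 m and z of button in the frame of long_plate between 0.009 and 0.015 m and horizontal distance between square_plate and button below 0.01 m and z of square_plate in the frame of button between 0.015 and 0.021 m and (angle between the x axis of square_plate and the x axis of stand, either way round below 0.2 rad or angle between the x axis of square_plate and the y axis of stand, either way round below 0.2 rad) and horizontal distance between small_weight and square_plate below 0.01 m and z of small_weight in the frame of square_plate between 0.009 and 0.015 m and angle between small_weight's own z axis and vertical below 0.15 rad and linear speed of each of long_plate, button, square_plate, small_weight below 0.01 m/s); the robot touches nothing.
It fails at once if the tall hooked weight is shifted by more than 20 mm (distance of tall_weight from where it was at the start of the episode above 0.02 m).
It also fails if it takes over 118 s, if anything falls off the work surface, if the arm or the gripper's body presses on something with over 40 N, if the wrist force passes 120 N, or if a joint passes its speed limit or range.

ROBOT

A 6-joint arm with a two-finger parallel gripper is mounted at the origin on a cart in front of the work surface, level with it; the furniture and walls round the work are solid. World frame = base frame: x ahead of the robot, y to its left, z up, the work surface at z = 0. Lengths are in m, angles in degrees, forces in N, time in s.
With the tool pointing down it reaches from about 0.275 to 0.775 m from the base axis. Payload 14.6 kg.
Tool frame: the origin (TCP) lies between the finger pads; the fingertips stand 19 mm ahead of it and the grasp point (between the pads) is the TCP; z points along the fingers, y is the line along which they close (so a half turn about z gives the same grasp; the last joint's range is limited). The gripper opens to 85 mm and grips with 20 to 120 N. Pads are 22 mm wide; open, the fingers measure 114 mm over their backs; the gripper's body (76 mm by 85 mm) begins 54 mm behind the grasp point. The pads swing forward as they close: fully open they stand 13 mm farther back than shut.
Start: joints at [55.846, 15.075, -2.767, 72.158, 0, 81.102], TCP at [0.224, 0.475, 0.25] pointing down, gripper open.
Joint ranges: [-151.79, 151.79], [-50.71, 97.33], [-67.44, 78.34], [-121.81, 120.89], [-77.56, 73.72], [-180, 180]. Speed limits (degrees/s): [108.29, 108.29, 147.25, 159.86, 180, 180].

INTERFACE

Orientations are given as a 3x3 rotation matrix whose columns are the frame's x, y, z axes.
In Python, from plant import bot, imaging, spot_in, trace gives the robot as it stands.
- The arm moves only by the shell command python3 -m inch 'ROWS'. ROWS is JSON, a list of rows, each a list of 3 entries, a list of its own where there are three numbers: the turn, a rotation vector about the tool's x, y, z in degrees, then the shift along the tool's x, y, z in m, then the finger opening in m, from 0 to 0.0854. In form: [[[wx, wy, wz], [dx, dy, dz], grip], ...]. A call has exactly 8 rows; each row is the pose to reach, as a shift and turn from the pose commanded when the call began, along the tool's axes at that moment; what a row does not reach only later rows make up. A row lasts 1/12 s, in which the tool goes at most 41.7 mm and 7.16 degrees, less where a joint would pass 70% of its speed; a pose out of reach is approached as far as the arm can. A call with a gripper value outside its range is refused whole. The fingers move at their own pace and stop on an object; the grip force is fixed at half the most. Time passes only in rows, so rows that repeat a pose let the fingers close, or fill a call up. It gives the time, the measured TCP pose, the force, the opening and the grip force at its end, in the units of the state.
- bot.get_obs(): the state, without advancing time (a new reading comes with each control period).
- imaging.grab_frame(name): name is "scene" or "top" or "wrist"; returns the picture (384x512x3 uint8, blue, green, red); there is no depth.
- imaging.get_calibration(name): a dict with "fx", "fy", "cx", "cy" (pixels), "camera_from_world" (4x4, takes a point from world to camera coordinates). Camera axes: x right, y up, looking along -z (the intrinsics and any distortion apply to the point x, -y, -z); pixel columns grow to the right and rows downward; lengths in m; the calibration is good to about 2 mm. A picture is of the moment at which its call begins: read the wrist's pose just before it. get_calibration takes no time and is no camera call; for the wrist camera it gives the pose at the moment of the call.
- bot.close_job(): hands the job in; it is judged then, once.
Trained networks look in the newest picture that a camera, given by its name, has taken for a name from the list of things; names that differ only in an ending like _2 or _b are one class to them, and where a whole thing is asked for, a point or a joint stands for the part that bears it (a point fixed in the world has none). Each returns a list of dicts, best first, with "score" (0 to 1); they miss things now and then, are a little off and sometimes report something else, mostly with a low value. They report only what shows in the picture. A call takes as long as a camera call.
- spot_in(query, camera): "extent" ([centre column, centre row, width, height] in pixels, round what is visible of it).
- trace(query, camera): "pixels" (384x512 bool, what is visible of it) and "extent" ([centre column, centre row, width, height] in pixels, round what is visible of it).
The state is a dict: "clock": time; "qpos": joint angles; "joint_velocities": joint speeds; "joint_efforts": joint torques, N m; "eef_pos": TCP position; "orientation": TCP orientation; "force": force on the tool from outside, world axes, zero at the start; "wrist_torque": the same for the moment, N m; "opening": opening from 0.0 (shut) to 1.0 (fully open); "grip_force": force on a finger pad.
Only numpy, scipy, OpenCV 4.12 (cv2) and the standard library are available. Lean on these libraries where they do the work, as an engineer would, in place of code of your own. Each camera call takes 0.05 s, during which the arm holds its last target. There are 200 camera calls.

## Working session

There is one attempt and no reset: what is moved stays moved. The work goes in short steps, Python scripts to look and compute and a shell command to move; the robot and the scene stay as the last step left them, time stands still between calls to the robot, and variables do not carry over. Pictures are saved under pics/ and viewed, at most 19 in all, crops included, and the job is handed in when it is done.

```bash
ls; mkdir -p pics
python3 - <<'E'
from plant import bot, imaging, spot_in, trace
import cv2,numpy as np
o=bot.get_obs();print(o['clock'],o['eef_pos'],o['orientation'])
for c in ('top','scene'):
    cv2.imwrite(f'pics/{c}0.png',imaging.grab_frame(c))
    k=imaging.get_calibration(c);print(c,{a:(np.round(b,3).tolist()) for a,b in k.items()})
    for n in 'stand long_plate button square_plate small_weight tall_weight'.split():
        print(c,n,[(round(d['score'],2),np.round(d['extent']).tolist()) for d in spot_in(n,c)][:3])
E
```

```text
pics
0.0 [0.22386398 0.47459183 0.24980523] [[-9.04394920e-01  4.26695967e-01 -6.17478869e-04]
 [ 4.26696381e-01  9.04394468e-01 -9.19111679e-04]
 [ 1.66263227e-04 -1.09471593e-03 -9.99999387e-01]]
top {'fx': 398.528, 'fy': 398.528, 'cx': 256.587, 'cy': 193.057, 'camera_from_world': [[-0.003, -1.0, 0.006, 0.04], [0.997, -0.003, 0.082, -0.488], [-0.082, 0.007, 0.997, -1.272], [0.0, 0.0, 0.0, 1.0]]}
top stand [(0.58, [358.0, 217.0, 24.0, 27.0]), (0.35, [210.0, 175.0, 24.0, 16.0])]
top long_plate [(0.89, [175.0, 216.0, 13.0, 24.0]), (0.41, [214.0, 175.0, 21.0, 15.0])]
top button [(0.58, [157.0, 161.0, 20.0, 16.0]), (0.44, [265.0, 208.0, 13.0, 11.0])]
top square_plate [(0.55, [211.0, 174.0, 20.0, 18.0])]
top small_weight []
top tall_weight [(0.69, [159.0, 162.0, 21.0, 17.0])]
scene {'fx': 388.822, 'fy': 388.822, 'cx': 253.0, 'cy': 202.902, 'camera_from_world': [[0.828, -0.56, 0.004, -0.419], [0.232, 0.351, 0.907, -0.186], [-0.51, -0.75, 0.421, -0.95], [0.0, 0.0, 0.0, 1.0]]}
scene stand []
scene long_plate [(0.72, [183.0, 194.0, 25.0, 10.0])]
scene button [(0.61, [233.0, 224.0, 16.0, 9.0])]
scene square_plate [(0.65, [236.0, 198.0, 16.0, 11.0]), (0.31, [221.0, 172.0, 14.0, 25.0])]
scene small_weight [(0.8, [308.0, 230.0, 10.0, 19.0])]
scene tall_weight [(0.79, [221.0, 174.0, 12.0, 21.0])]
```

Run:
```python
import cv2
t=cv2.imread('pics/top0.png');s=cv2.imread('pics/scene0.png')
cv2.imwrite('pics/top0c.png',cv2.resize(t[100:300,130:390],None,fx=3,fy=3,interpolation=cv2.INTER_CUBIC))
cv2.imwrite('pics/scene0c.png',cv2.resize(s[130:290,140:400],None,fx=3,fy=3,interpolation=cv2.INTER_CUBIC))
```

```text
(no output)
```

View pics/top0c.png

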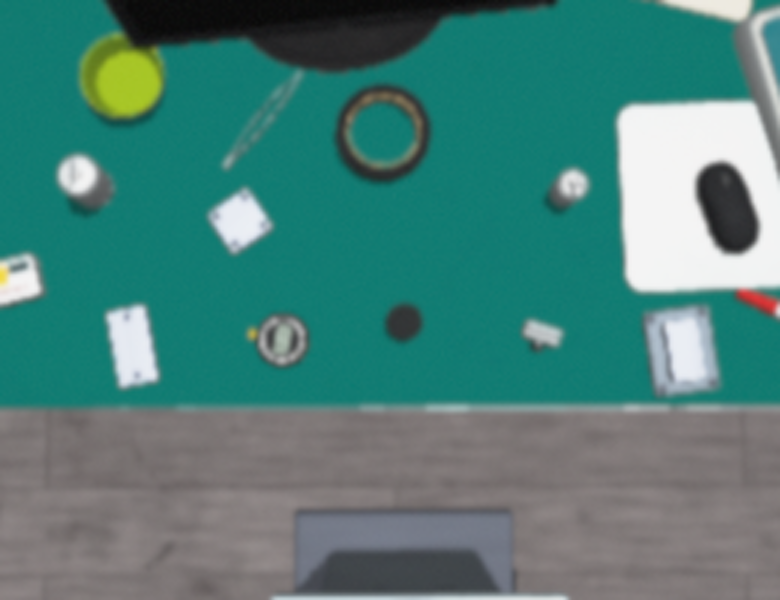

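View pics/scene0c.png

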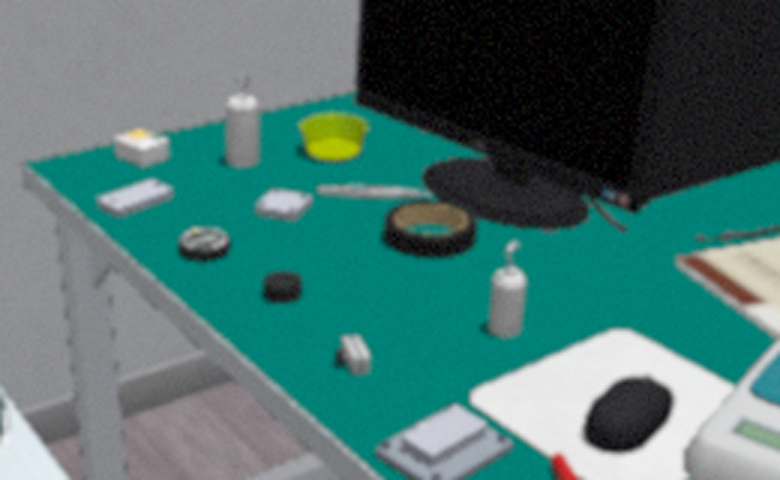

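The top crop shows (full-frame pixels) the long plate at (174,215), square plate (210,173), button (264,207), small weight (318,163), tall weight (158,161) and stand (357,217). The scene crop shows the same items, all standing clear of each other and in front of the monitor. The "button" and "stand" detections at low score elsewhere are wrong.

```bash
cat > h.py <<'E'
from plant import bot, imaging, spot_in, trace
import cv2, numpy as np
from scipy.spatial.transform import Rotation as R
def K(c):
    k=imaging.get_calibration(c); return k
def ray(k,px):
    M=np.array(k['camera_from_world']); Rm,t=M[:3,:3],M[:3,3]
    d=np.array([(px[0]-k['cx'])/k['fx'],-(px[1]-k['cy'])/k['fy'],-1.0])
    return -Rm.T@t, Rm.T@d
def onz(k,px,z):
    o,d=ray(k,px); return o+d*(z-o[2])/d[2]
def proj(k,p):
    M=np.array(k['camera_from_world']); q=M[:3,:3]@np.array(p)+M[:3,3]
    return np.array([k['cx']+k['fx']*q[0]/-q[2], k['cy']-k['fy']*q[1]/-q[2]])
def tri(rays):
    A=0;b=0
    for o,d in rays:
        d=d/np.linalg.norm(d);P=np.eye(3)-np.outer(d,d);A=A+P;b=b+P@o
    return np.linalg.solve(A,b)
def delta(p,yaw=None):
    """row (turn, shift) taking the tool to world p pointing down; yaw=world deg of the tool y (closing) line"""
    o=bot.get_obs();R0=np.array(o['orientation']);sh=R0.T@(np.array(p)-o['eef_pos'])
    w=None
    if yaw is not None:
        best=None
        for a in (yaw,yaw+180):
            a=np.radians(a);y=np.array([np.cos(a),np.sin(a),0]);z=np.array([0,0,-1.]);x=np.cross(y,z)
            v=R.from_matrix(R0.T@np.stack([x,y,z],1)).as_rotvec(degrees=True)
            if best is None or np.linalg.norm(v)<np.linalg.norm(best):best=v
        w=best
    return None if w is None else np.round(w,2),np.round(sh,4)
E
python3 - <<'E'
from h import *
k=K('top');s=K('scene')
P=dict(long=((174,215.3),(184.8,195),.012),sq=((210,173.3),(235,197.8),.012),button=((264.3,207.3),(234,225.5),.018),stand=((357.3,216.7),(288.5,276),.024),small=((318.3,164),(309.3,230),.04),tall=((158,161),(221,174),.06))
for n,(a,b,z) in P.items(): print(n,onz(k,a,z).round(3),tri([ray(k,a),ray(s,b)]).round(3))
w=K('wrist');M=np.array(w['camera_from_world']);print('wristcam',(-M[:3,:3].T@M[:3,3]).round(3),M[:3,:3].round(3),w['fx'],w['cx'],w['cy'])
o=bot.get_obs();print(delta([.36,.22,.25],0),delta([.36,-.25,.25],0))
E
```

```text
long [0.417 0.306 0.012] [0.418 0.306 0.011]
sq [0.554 0.191 0.012] [0.556 0.19  0.009]
button [0.441 0.014 0.018] [0.443 0.013 0.011]
stand [ 0.41  -0.286  0.024] [ 0.412 -0.289  0.017]
small [ 0.579 -0.16   0.04 ] [ 0.584 -0.164  0.033]
tall [0.587 0.35  0.06 ] [0.593 0.353 0.04 ]
wristcam [0.161 0.506 0.373] [[ 0.425  0.905  0.   ]
 [-0.87   0.409 -0.275]
 [-0.249  0.117  0.961]] 267.3570892119086 259.0801846825803 191.5810318957416
(array([ 0.  ,  0.  , 64.74]), array([-0.2317, -0.1724,  0.0003])) (array([ 0.  ,  0.  , 64.74]), array([-4.322e-01, -5.975e-01,  3.000e-04]))
```

Run:
```python
from h import *
print(delta([.417,.306,.15],98))
```

```text
(array([  0.  ,   0.  , -33.26]), array([-0.2466, -0.0703,  0.1003]))
```

```bash
python3 -m inch '[[[0,0,-7],[-0.03,-0.009,0.01],0.085],[[0,0,-14],[-0.06,-0.018,0.03],0.085],[[0,0,-21],[-0.1,-0.03,0.05],0.085],[[0,0,-28],[-0.14,-0.042,0.07],0.085],[[0,0,-33.3],[-0.18,-0.052,0.09],0.085],[[0,0,-33.3],[-0.22,-0.063,0.1],0.085],[[0,0,-33.3],[-0.247,-0.07,0.1],0.085],[[0,0,-33.3],[-0.247,-0.07,0.1],0.085]]'
cat >> h.py <<'E'
def look(name,save=None,cam='wrist'):
    k=K(cam);im=imaging.grab_frame(cam)
    if save: cv2.imwrite(save,im)
    return k,im,trace(name,cam)
def rect(k,mask,z):
    """min-area rectangle of a mask laid onto the plane z: centre, sides, yaw of long side (deg)"""
    c=max(cv2.findContours(mask.astype(np.uint8),0,1)[0],key=cv2.contourArea)[:,0,:]
    w=np.array([onz(k,p,z)[:2] for p in c]);(cx,cy),(a,b),an=cv2.minAreaRect((w*1000).astype(np.float32))
    if a<b: an+=90;a,b=b,a
    return np.round([cx/1000,cy/1000,a,b,(an+90)%180-90],4)
E
python3 - <<'E'
from h import *
k,im,t=look('long_plate','pics/w1.png')
for d in t[:2]: print(d['score'],d['extent'],rect(k,d['pixels'],.012))
print(bot.get_obs()['eef_pos'])
E
```

```text
clock: 1.37
eef_pos: [0.421, 0.3026, 0.1491]
orientation: [[-0.991, -0.136, -0.0], [-0.136, 0.991, -0.001], [0.0, -0.001, -1.0]]
force: [0.2, 0.4, 0.9]
opening: 0.998
grip_force: 0.0
0.7 [264.6, 183.4, 41.1, 76.3] [ 0.4189  0.3116 80.4144 39.7342 11.2558]
[0.418661   0.30487739 0.14990142]
```

View pics/w1.png

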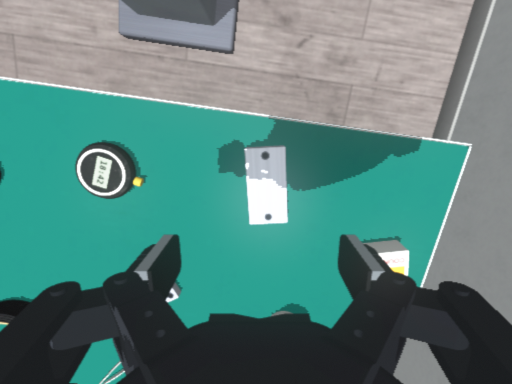

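The wrist view shows the long plate at about (266,186), with its screw holes at (264.5,156) and (268,217). The fingers are at the bottom of the picture. A second, lower view will confirm height and yaw.

```bash
cat >> h.py <<'E'
def obsmean(n=1): return bot.get_obs()['eef_pos']
def bright(im,mask,grow=6):
    """tighten a mask: Otsu split of the gray values (plate against bench) near the network's mask"""
    m=cv2.dilate(mask.astype(np.uint8),np.ones((2*grow+1,)*2,np.uint8))>0
    s=cv2.cvtColor(im,cv2.COLOR_BGR2HSV)[...,1]
    th,_=cv2.threshold(s[m].reshape(-1,1),0,255,cv2.THRESH_BINARY+cv2.THRESH_OTSU)
    q=(m&(s<th)).astype(np.uint8)
    return cv2.morphologyEx(cv2.morphologyEx(q,cv2.MORPH_CLOSE,np.ones((5,5))),cv2.MORPH_OPEN,np.ones((5,5)))>0
E
cat > v.py <<'E'
from h import *
import sys
n,z=sys.argv[1],float(sys.argv[2])
k,im,t=look(n,sys.argv[3] if len(sys.argv)>3 else None)
for d in t[:2]:
    print(round(d['score'],2),np.round(d['extent'],1),rect(k,d['pixels'],z),'tight',rect(k,bright(im,d['pixels']),z))
M=np.array(k['camera_from_world']);o=bot.get_obs()
print('tcp',o['eef_pos'].round(4),'cam',(-M[:3,:3].T@M[:3,3]).round(4),'t',o['clock'],'f',o['force'].round(1))
E
python3 v.py long_plate .012
python3 -m inch '[[[0,0,0],[-0.01,0,0.015],0.085],[[0,0,0],[-0.02,0,0.03],0.085],[[0,0,0],[-0.03,0,0.045],0.085],[[0,0,0],[-0.03,0,0.05],0.085],[[0,0,0],[-0.03,0,0.05],0.085],[[0,0,0],[-0.03,0,0.05],0.085],[[0,0,0],[-0.03,0,0.05],0.085],[[0,0,0],[-0.03,0,0.05],0.085]]' | head -2
python3 v.py long_plate .012;python3 v.py long_plate .012 pics/w2.png
```

```text
0.87 [263.9 185.7  43.6  77.8] [ 0.4185  0.3115 81.227  39.7975 10.9647] tight [ 0.4193  0.3112 81.1209 40.7466 11.2826]
tcp [0.4171 0.3064 0.1504] cam [0.3498 0.297  0.2729] t 1.5667 f [-0.2  0.5 -0.3]
clock: 2.23
eef_pos: [0.447, 0.3107, 0.1012]
0.93 [262.9 167.3  50.5  99.1] [ 0.4194  0.3116 79.4336 39.6704 11.1672] tight [ 0.4196  0.3112 80.2221 40.342  10.8736]
tcp [0.4472 0.3105 0.101 ] cam [0.3779 0.3024 0.2242] t 2.3333 f [-0.1  0.7 -0.6]
0.91 [261.4 166.2  50.5  96.3] [ 0.4192  0.3115 80.4982 40.8175 11.3396] tight [ 0.4196  0.3112 80.2389 40.3103 11.01  ]
tcp [0.4472 0.3104 0.1007] cam [0.3781 0.3023 0.2239] t 2.4333 f [-0.5  0.2 -0.2]
```

View pics/w2.png

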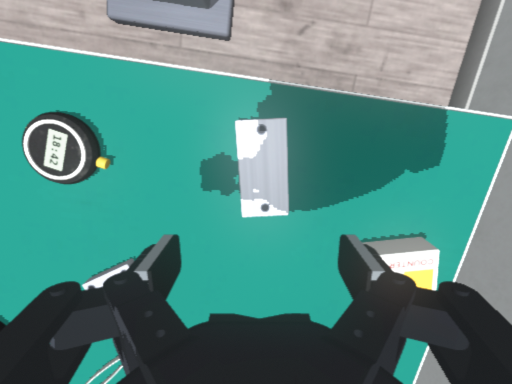

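Two heights agree: the plate measures 80 x 40 mm on the z=0.012 plane, centred at (0.4195,0.3113) with yaw 11°. The grey box on the right is clear of the fingers.

Run:
```python
from h import *
print(delta([.4195,.3113,.021],101))
k=K('wrist')
for p in ((365,245),(395,295)): print(onz(k,p,.03))
```

```text
(array([ 0.01,  0.03, -2.95]), array([0.0274, 0.0048, 0.0797]))
[0.46514162 0.40011608 0.03      ]
[0.50710126 0.43694986 0.03      ]
```

```bash
python3 -m inch '[[[0,0,-1.5],[0.015,0.003,0.005],0.085],[[0,0,-3],[0.0274,0.0048,0.015],0.085],[[0,0,-3],[0.0274,0.0048,0.03],0.085],[[0,0,-3],[0.0274,0.0048,0.045],0.085],[[0,0,-3],[0.0274,0.0048,0.06],0.085],[[0,0,-3],[0.0274,0.0048,0.072],0.085],[[0,0,-3],[0.0274,0.0048,0.0797],0.085],[[0,0,-3],[0.0274,0.0048,0.0797],0.085]]'
python3 -m inch '[[[0,0,0],[0,0,0],0.06],[[0,0,0],[0,0,0],0.045],[[0,0,0],[0,0,0],0.03],[[0,0,0],[0,0,0],0.03],[[0,0,0],[0,0,0],0.03],[[0,0,0],[0,0,0],0.03],[[0,0,0],[0,0,0],0.03],[[0,0,0],[0,0,0],0.03]]'
```

```text
clock: 3.1
eef_pos: [0.4188, 0.3109, 0.0195]
orientation: [[-0.982, -0.191, -0.002], [-0.191, 0.982, -0.001], [0.002, -0.001, -1.0]]
force: [0.0, -0.3, -0.2]
opening: 0.998
grip_force: 0.0
clock: 3.77
eef_pos: [0.4198, 0.3114, 0.0215]
orientation: [[-0.981, -0.192, 0.001], [-0.192, 0.981, 0.001], [-0.001, 0.0, -1.0]]
force: [-2.3, -0.7, 10.9]
opening: 0.445
grip_force: 59.7
```

```bash
python3 -m inch '[[[0,0,0],[0,0,-0.01],0.03],[[0,0,0],[0,0,-0.025],0.03],[[0,0,0],[0,0,-0.05],0.03],[[0,0,0],[0,0,-0.08],0.03],[[0,0,0],[0,0,-0.11],0.03],[[0,0,0],[0.005,-0.03,-0.13],0.03],[[0,0,0],[0.01,-0.06,-0.13],0.03],[[0,0,0],[0.01,-0.06,-0.13],0.03]]' | grep -E 'grip|opening'
python3 -m inch '[[[0,0,0],[0.005,-0.03,0],0.03],[[0,0,0],[0.01,-0.06,0],0.03],[[0,0,0],[0.016,-0.1,0],0.03],[[0,0,0],[0.022,-0.14,0],0.03],[[0,0,0],[0.028,-0.18,0],0.03],[[0,0,0],[0.034,-0.22,0],0.03],[[0,0,0],[0.04,-0.26,0],0.03],[[0,0,0],[0.044,-0.28,0],0.03]]'|grep eef
python3 -m inch '[[[0,0,0],[0.005,-0.03,0],0.03],[[0,0,0],[0.01,-0.06,0],0.03],[[0,0,0],[0.016,-0.1,0],0.03],[[0,0,0],[0.022,-0.14,0],0.03],[[0,0,0],[0.028,-0.18,0],0.03],[[0,0,0],[0.034,-0.22,0],0.03],[[0,0,0],[0.04,-0.25,0],0.03],[[0,0,0],[0.044,-0.25,0],0.03]]'
python3 -m inch '[[[0,0,0],[0,0,0],0.03],[[0,0,0],[0,0,0],0.03],[[0,0,0],[0,0,0],0.03],[[0,0,0],[0,0,0],0.03],[[0,0,0],[0,0,0],0.03],[[0,0,0],[0,0,0],0.03],[[0,0,0],[0,0,0],0.03],[[0,0,0],[0,0,0],0.03]]'
python3 v.py stand .01 pics/w3.png
```

```text
opening: 0.445
grip_force: 62.1
eef_pos: [0.4316, -0.0362, 0.1508]
clock: 5.77
eef_pos: [0.4368, -0.2918, 0.1503]
orientation: [[-0.982, -0.188, 0.001], [-0.188, 0.982, -0.002], [-0.0, -0.002, -1.0]]
force: [-1.3, 1.5, -3.3]
opening: 0.449
grip_force: 62.4
clock: 6.43
eef_pos: [0.4363, -0.2864, 0.1506]
orientation: [[-0.981, -0.192, 0.0], [-0.192, 0.981, -0.0], [-0.0, -0.0, -1.0]]
force: [0.1, 0.2, -2.9]
opening: 0.444
grip_force: 62.4
tcp [ 0.4363 -0.2865  0.1506] cam [ 0.368  -0.2982  0.2736] t 6.5333 f [-0.   0.1 -3.2]
```

View pics/w3.png

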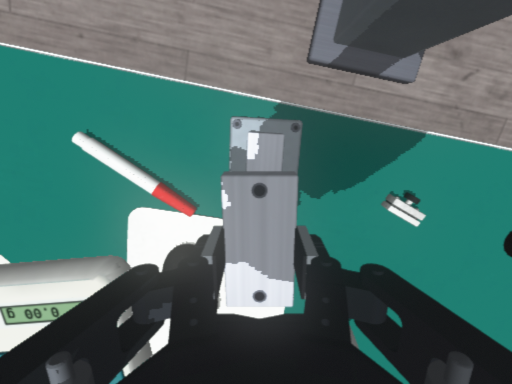

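The picture shows the plate held level between the pads (222–298 × 172–306), hiding the lower half of the stand, whose foot screws are at (237,124) and (296,127). I'll back off 65 mm to see the whole stand.

```bash
python3 -m inch '[[[0,0,0],[-0.01,0,-0.005],0.03],[[0,0,0],[-0.03,0,-0.01],0.03],[[0,0,0],[-0.05,0,-0.015],0.03],[[0,0,0],[-0.065,0,-0.02],0.03],[[0,0,0],[-0.065,0,-0.02],0.03],[[0,0,0],[-0.065,0,-0.02],0.03],[[0,0,0],[-0.065,0,-0.02],0.03],[[0,0,0],[-0.065,0,-0.02],0.03]]'|grep eef
python3 v.py stand .01
python3 v.py stand .01 pics/w4.png
```

```text
eef_pos: [0.4993, -0.2741, 0.1703]
0.57 [265.9  94.   75.7  93.6] [ 0.4139 -0.2849 88.9012 69.8912  7.9071] tight [ 0.4142 -0.2849 89.2348 69.5909  7.8965]
tcp [ 0.4994 -0.2743  0.1705] cam [ 0.431  -0.2859  0.2934] t 7.3 f [ 0.7  0.3 -1.4]
0.86 [265.8  92.9  77.9  98.6] [ 0.4136 -0.2844 91.2145 70.7807  7.5338] tight [ 0.4142 -0.2849 89.3708 69.5984  7.8957]
tcp [ 0.4996 -0.2743  0.1706] cam [ 0.4311 -0.286   0.2935] t 7.4 f [ 0.9 -0.4 -3. ]
```

View pics/w4.png

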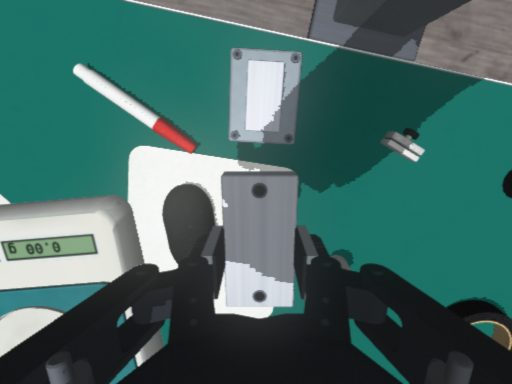

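The full stand is visible, foot (230–301 × 48–143) and bright anvil (247–284 × 61–131). I'll check the anvil top and the held plate's holes at (260,190) and (260,296).

Run:
```python
from h import *
k=K('wrist');im=cv2.imread('pics/w4.png');g=cv2.cvtColor(im,cv2.COLOR_BGR2GRAY)
m=np.zeros(g.shape,bool);m[54:138,236:294]=1
th,_=cv2.threshold(g[m].reshape(-1,1),0,255,cv2.THRESH_BINARY+cv2.THRESH_OTSU)
q=cv2.morphologyEx((m&(g>th)).astype(np.uint8),cv2.MORPH_OPEN,np.ones((3,3)))
for z in (.01,.024,.03): print(th,z,rect(k,q,z))
o=bot.get_obs();z=o['eef_pos'][2]-.0215+.012
a,b=[onz(k,p,z) for p in ((259.7,190),(259.7,295.7))]
print('held',(a+b)/2-o['eef_pos'],np.degrees(np.arctan2(*(b-a)[[1,0]])),np.linalg.norm(a-b))
for c in ((.4142,-.2849),): print(delta([c[0],c[1],.06],97.9))
```

```text
192.0 0.01 [ 0.4132 -0.2852 66.202  34.647   7.0977]
192.0 0.024 [ 0.4141 -0.2852 62.9338 32.9366  7.0977]
192.0 0.03 [ 0.4145 -0.2853 61.5331 32.2035  7.0977]
held [-0.0008156   0.00184536 -0.0095    ] 11.143374192773894 0.06365286889609291
(array([ 0.  , -0.01,  3.11]), array([0.0859, 0.0059, 0.1106]))
```

```bash
python3 -m inch '[[[0,0,1],[0.02,0.001,0.01],0.03],[[0,0,2],[0.05,0.003,0.025],0.03],[[0,0,3],[0.075,0.005,0.045],0.03],[[0,0,3],[0.0855,0.006,0.065],0.03],[[0,0,3],[0.0855,0.006,0.085],0.03],[[0,0,3],[0.0855,0.006,0.1],0.03],[[0,0,3],[0.0855,0.006,0.11],0.03],[[0,0,3],[0.0855,0.006,0.11],0.03]]'
python3 - <<'E'
from h import *
print(delta([.4142,-.285,.0455],97.7),bot.get_obs()['force'])
E
```

```text
clock: 8.07
eef_pos: [0.414, -0.284, 0.059]
orientation: [[-0.99, -0.139, -0.002], [-0.139, 0.99, 0.002], [0.002, 0.002, -1.0]]
force: [-0.6, 0.3, -3.2]
opening: 0.446
grip_force: 62.3
(array([ 0.12, -0.1 ,  0.32]), array([-0.0001, -0.001 ,  0.0135])) [-0.64943399  0.32356919 -3.22434075]
```

```bash
python3 -m inch '[[[0,0,0],[0,-0.001,0.003],0.03],[[0,0,0],[0,-0.001,0.006],0.03],[[0,0,0],[0,-0.001,0.009],0.03],[[0,0,0],[0,-0.001,0.0115],0.03],[[0,0,0],[0,-0.001,0.0135],0.03],[[0,0,0],[0,-0.001,0.0145],0.03],[[0,0,0],[0,-0.001,0.0145],0.03],[[0,0,0],[0,-0.001,0.0145],0.03]]'
```

```text
clock: 8.73
eef_pos: [0.4152, -0.2856, 0.0461]
orientation: [[-0.99, -0.14, -0.0], [-0.14, 0.99, -0.0], [0.0, -0.0, -1.0]]
force: [-0.3, -0.2, -2.7]
opening: 0.443
grip_force: 62.4
```

```bash
python3 -m inch '[[[0,0,0],[0,0,0.0005],0.03],[[0,0,0],[0,0,0.001],0.03],[[0,0,0],[0,0,0.001],0.03],[[0,0,0],[0,0,0.001],0.03],[[0,0,0],[0,0,0.001],0.03],[[0,0,0],[0,0,0.001],0.03],[[0,0,0],[0,0,0.001],0.03],[[0,0,0],[0,0,0.001],0.03]]'
python3 -m inch '[[[0,0,0],[0,0,0.0005],0.03],[[0,0,0],[0,0,0.001],0.03],[[0,0,0],[0,0,0.001],0.03],[[0,0,0],[0,0,0.001],0.03],[[0,0,0],[0,0,0.001],0.03],[[0,0,0],[0,0,0.001],0.03],[[0,0,0],[0,0,0.001],0.03],[[0,0,0],[0,0,0.001],0.03]]'
```

```text
clock: 9.4
eef_pos: [0.4152, -0.2857, 0.0456]
orientation: [[-0.99, -0.14, 0.0], [-0.14, 0.99, -0.0], [-0.0, -0.0, -1.0]]
force: [-1.4, 1.3, 6.4]
opening: 0.443
grip_force: 63.4
clock: 10.07
eef_pos: [0.4153, -0.2858, 0.0455]
orientation: [[-0.99, -0.14, 0.001], [-0.14, 0.99, -0.001], [-0.001, -0.001, -1.0]]
force: [-6.6, 5.2, 26.5]
opening: 0.447
grip_force: 65.6
```

Seated on the anvil, with contact at z=0.0455. I'll relieve the force, open, and rise to look.

```bash
python3 -m inch '[[[0,0,0],[0,0,-0.001],0.03],[[0,0,0],[0,0,-0.001],0.03],[[0,0,0],[0,0,-0.001],0.05],[[0,0,0],[0,0,-0.001],0.07],[[0,0,0],[0,0,-0.001],0.085],[[0,0,0],[0,0,-0.001],0.085],[[0,0,0],[0,0,-0.001],0.085],[[0,0,0],[0,0,-0.001],0.085]]'
python3 -m inch '[[[0,0,0],[0,0,-0.01],0.085],[[0,0,0],[0,0,-0.025],0.085],[[0,0,0],[0,0,-0.05],0.085],[[0,0,0],[-0.02,0,-0.08],0.085],[[0,0,0],[-0.04,0,-0.1],0.085],[[0,0,0],[-0.05,0,-0.105],0.085],[[0,0,0],[-0.05,0,-0.105],0.085],[[0,0,0],[-0.05,0,-0.105],0.085]]' |grep eef
python3 v.py long_plate .036; python3 v.py stand .01 pics/w5.png
python3 - <<'E'
from h import *
print(delta([.466,.017,.15],90))
E
```

```text
clock: 10.73
eef_pos: [0.4151, -0.2856, 0.045]
orientation: [[-0.99, -0.14, -0.0], [-0.14, 0.99, 0.0], [0.0, 0.0, -1.0]]
force: [0.1, 0.4, 0.3]
opening: 0.997
grip_force: 0.0
eef_pos: [0.4646, -0.2785, 0.1497]
0.58 [259.6 138.   46.6  92. ] [ 0.4152 -0.2842 79.6339 40.2018  8.1975] tight [ 0.4132 -0.2844 81.7945 51.1476  8.1804]
tcp [ 0.4637 -0.2783  0.1492] cam [ 0.3957 -0.2867  0.2728] t 11.5 f [-0.8  0.2 -0.1]
tcp [ 0.4637 -0.2784  0.1493] cam [ 0.3949 -0.2866  0.2723] t 11.6 f [ 0.1 -0.1  0.1]
(array([ 0.06, -0.07,  8.02]), array([-0.0435,  0.2922, -0.0004]))
```

View pics/w5.png

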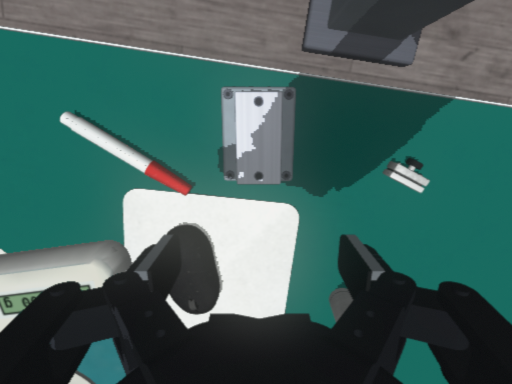

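The plate lies centred and aligned on the anvil at (259,138), measured at (0.4152,-0.2842) with yaw 8°, and the stand's screws show evenly around it. Next is the button.

```bash
python3 -m inch '[[[0,0,0],[-0.005,0.03,0],0.085],[[0,0,0],[-0.01,0.07,0],0.085],[[0,0,0],[-0.016,0.11,0],0.085],[[0,0,0],[-0.022,0.15,0],0.085],[[0,0,0],[-0.028,0.19,0],0.085],[[0,0,0],[-0.034,0.23,0],0.085],[[0,0,0],[-0.04,0.27,0],0.085],[[0,0,0],[-0.0435,0.292,0],0.085]]'|grep eef
python3 -m inch '[[[0,0,0],[0,0,0],0.085],[[0,0,0],[0,0,0],0.085],[[0,0,0],[0,0,0],0.085],[[0,0,0],[0,0,0.01],0.085],[[0,0,0],[0,0,0.02],0.085],[[0,0,0],[0,0,0.03],0.085],[[0,0,0],[0,0,0.03],0.085],[[0,0,0],[0,0,0.03],0.085]]'|grep eef
cat > b.py <<'E'
from h import *
import sys
n,z=sys.argv[1],float(sys.argv[2])
k,im,t=look(n,sys.argv[3] if len(sys.argv)>3 else None)
for d in t[:2]:
    c=max(cv2.findContours(d['pixels'].astype(np.uint8),0,1)[0],key=cv2.contourArea)
    for zz in (z,0): 
        w=np.array([onz(k,p,zz)[:2] for p in c[:,0]])*1000;e=cv2.fitEllipse(w.astype(np.float32));print(zz,np.round(e[0],1),np.round(e[1],1))
    print(d['score'],np.round(d['extent'],1))
print('tcp',bot.get_obs()['eef_pos'].round(4))
E
python3 b.py button .018;python3 b.py button .018 pics/w6.png
```

```text
eef_pos: [0.4655, 0.0196, 0.1498]
eef_pos: [0.4665, 0.0156, 0.1199]
0.018 [444.3  17.2] [38.  40.5]
0 [448.  18.] [41.  43.8]
0.89 [264.6 172.9  43.5  46.9]
tcp [0.4671 0.0159 0.1205]
0.018 [444.4  16.9] [38.1 40.3]
0 [448.1  17.6] [41.1 43.5]
0.81 [262.8 172.6  40.1  43.3]
tcp [0.4672 0.0162 0.1206]
```

View pics/w6.png

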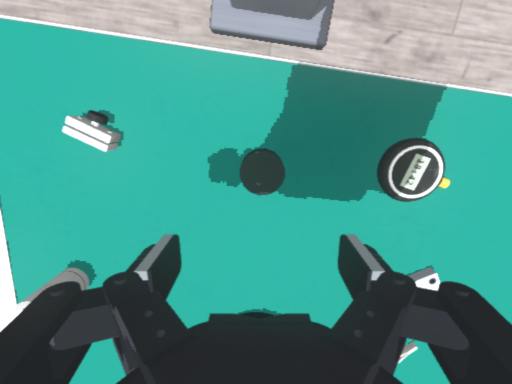

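The button shows clear at (262,172), diameter ~39 mm on the z=0.018 plane, so it is at (0.4443,0.017).

Run:
```python
from h import *
print(delta([.4443,.017,.026]))
```

```text
(None, array([0.0226, 0.004 , 0.0946]))
```

```bash
python3 -m inch '[[[0,0,0],[0.01,0.004,0.01],0.085],[[0,0,0],[0.0226,0.004,0.025],0.085],[[0,0,0],[0.0226,0.004,0.04],0.085],[[0,0,0],[0.0226,0.004,0.055],0.085],[[0,0,0],[0.0226,0.004,0.07],0.085],[[0,0,0],[0.0226,0.004,0.085],0.085],[[0,0,0],[0.0226,0.004,0.0946],0.085],[[0,0,0],[0.0226,0.004,0.0946],0.085]]' | grep -E 'eef|force'
python3 -m inch '[[[0,0,0],[0,0,0],0.06],[[0,0,0],[0,0,0],0.045],[[0,0,0],[0,0,0],0.03],[[0,0,0],[0,0,0],0.03],[[0,0,0],[0,0,0],0.03],[[0,0,0],[0,0,0],0.03],[[0,0,0],[0,0,0],0.03],[[0,0,0],[0,0,0],0.03]]'
python3 -m inch '[[[0,0,0],[0,0,-0.01],0.03],[[0,0,0],[0,0,-0.03],0.03],[[0,0,0],[0,0,-0.06],0.03],[[0,0,0],[0,0,-0.1],0.03],[[0,0,0],[0,0,-0.12],0.03],[[0,0,0],[0,0,-0.12],0.03],[[0,0,0],[0,0,-0.12],0.03],[[0,0,0],[0,0,-0.12],0.03]]'
python3 - <<'E'
from h import *
print(delta([.4152,-.2845,.11],98))
E
```

```text
eef_pos: [0.4433, 0.0174, 0.0244]
force: [-0.3, -0.0, 0.1]
grip_force: 0.0
clock: 14.47
eef_pos: [0.4444, 0.0173, 0.0265]
orientation: [[-0.99, -0.14, 0.002], [-0.14, 0.99, -0.0], [-0.002, -0.0, -1.0]]
force: [-4.1, 0.4, 16.9]
opening: 0.425
grip_force: 58.1
clock: 15.13
eef_pos: [0.4436, 0.0174, 0.1451]
orientation: [[-0.99, -0.14, -0.0], [-0.14, 0.99, 0.0], [0.0, 0.0, -1.0]]
force: [-0.3, 0.7, -0.4]
opening: 0.418
grip_force: 60.0
(array([ 0.  , -0.02,  0.04]), array([ 0.0703, -0.295 ,  0.0351]))
```

```bash
python3 -m inch '[[[0,0,0],[0.007,-0.03,0],0.03],[[0,0,0],[0.015,-0.07,0],0.03],[[0,0,0],[0.026,-0.11,0],0.03],[[0,0,0],[0.035,-0.15,0],0.03],[[0,0,0],[0.045,-0.19,0],0.03],[[0,0,0],[0.054,-0.23,0],0.03],[[0,0,0],[0.064,-0.27,0.01],0.03],[[0,0,0],[0.0703,-0.295,0.02],0.03]]'|grep eef
python3 -m inch '[[[0,0,0],[0,0,0],0.03],[[0,0,0],[0,0,0],0.03],[[0,0,0],[0,0,0.02],0.03],[[0,0,0],[0,0,0.035],0.03],[[0,0,0],[0,0,0.048],0.03],[[0,0,0],[0,0,0.052],0.03],[[0,0,0],[0,0,0.052],0.03],[[0,0,0],[0,0,0.052],0.03]]'
python3 - <<'E'
from h import *
print(delta([.4152,-.2845,.0625],98))
cv2.imwrite('pics/w7.png',imaging.grab_frame('wrist'))
E
```

```text
eef_pos: [0.4147, -0.2878, 0.1243]
clock: 16.47
eef_pos: [0.4157, -0.2839, 0.0738]
orientation: [[-0.99, -0.141, -0.0], [-0.141, 0.99, 0.0], [0.0, 0.0, -1.0]]
force: [0.8, 0.3, -0.0]
opening: 0.423
grip_force: 60.1
(array([ 0.02, -0.01,  0.09]), array([ 0.0006, -0.0005,  0.0113]))
```

View pics/w7.png

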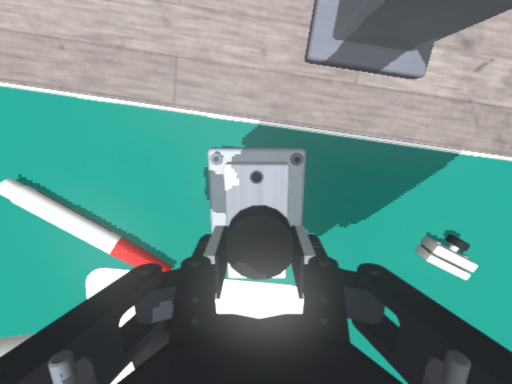

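The button is held level at (260,242) over the plate's middle, with the plate's near hole at (257,177). Lowering.

```bash
python3 -m inch '[[[0,0,0],[0.0006,-0.0005,0.003],0.03],[[0,0,0],[0.0006,-0.0005,0.006],0.03],[[0,0,0],[0.0006,-0.0005,0.009],0.03],[[0,0,0],[0.0006,-0.0005,0.011],0.03],[[0,0,0],[0.0006,-0.0005,0.0115],0.03],[[0,0,0],[0.0006,-0.0005,0.0115],0.03],[[0,0,0],[0.0006,-0.0005,0.0115],0.03],[[0,0,0],[0.0006,-0.0005,0.0115],0.03]]' | grep -E 'eef|force'
python3 -m inch '[[[0,0,0],[0,0,0.0005],0.03],[[0,0,0],[0,0,0.001],0.03],[[0,0,0],[0,0,0.001],0.03],[[0,0,0],[0,0,0.001],0.03],[[0,0,0],[0,0,0.001],0.03],[[0,0,0],[0,0,0.001],0.03],[[0,0,0],[0,0,0.001],0.03],[[0,0,0],[0,0,0.001],0.03]]'| grep -E 'eef|force'
```

```text
eef_pos: [0.4151, -0.2852, 0.0626]
force: [-3.1, 2.1, 15.4]
grip_force: 62.0
eef_pos: [0.4151, -0.2852, 0.0624]
force: [-8.2, 6.0, 33.0]
grip_force: 63.7
```

```bash
python3 -m inch '[[[0,0,0],[0,0,-0.0015],0.03],[[0,0,0],[0,0,-0.0015],0.03],[[0,0,0],[0,0,-0.0015],0.05],[[0,0,0],[0,0,-0.0015],0.07],[[0,0,0],[0,0,-0.0015],0.085],[[0,0,0],[0,0,-0.0015],0.085],[[0,0,0],[0,0,-0.0015],0.085],[[0,0,0],[0,0,-0.0015],0.085]]'| grep -E 'eef|force|opening'
python3 -m inch '[[[0,0,0],[0,0,-0.01],0.085],[[0,0,0],[0,0,-0.025],0.085],[[0,0,0],[0,0,-0.05],0.085],[[0,0,0],[-0.02,0,-0.08],0.085],[[0,0,0],[-0.04,0,-0.1],0.085],[[0,0,0],[-0.05,0,-0.11],0.085],[[0,0,0],[-0.05,0,-0.11],0.085],[[0,0,0],[-0.05,0,-0.11],0.085]]' |grep eef
python3 b.py button .054; python3 v.py long_plate .036 pics/w8.png
python3 - <<'E'
from h import *
print(delta([.565,.175,.17],126))
E
```

```text
eef_pos: [0.4151, -0.2851, 0.0624]
force: [-0.5, 0.3, -0.4]
opening: 0.995
grip_force: 0.0
eef_pos: [0.4646, -0.278, 0.1722]
0.054 [ 415.6 -283.2] [36.8 38. ]
0 [ 420.1 -282.5] [45.  46.5]
0.57 [259.7 139.4  41.2  45.9]
tcp [ 0.4636 -0.2778  0.1714]
0.66 [258.8 137.9  39.3  83.2] [  0.3908  -0.2872  39.8966  31.0089 -81.8688] tight [  0.3918  -0.2872  51.3288  39.9555 -81.868 ]
tcp [ 0.4636 -0.2779  0.1716] cam [ 0.3949 -0.2861  0.2945] t 19.3833 f [-0.9 -0.1 -0.6]
(array([  0.09,  -0.05, -27.98]), array([-0.1636,  0.4343,  0.0019]))
```

View pics/w8.png

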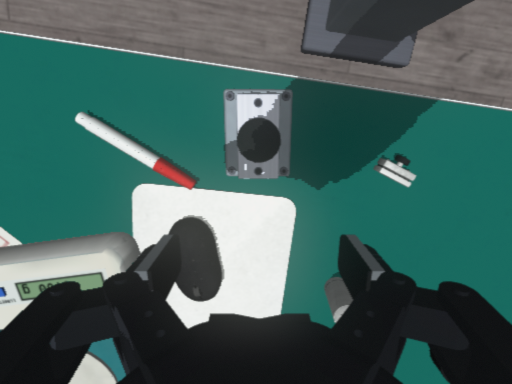

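The button stands centred on the plate at (259,139), 1 mm off by measurement. On to the square plate.

```bash
python3 -m inch '[[[0,0,-5],[-0.012,0.03,0],0.085],[[0,0,-10],[-0.026,0.07,0],0.085],[[0,0,-15],[-0.041,0.11,0],0.085],[[0,0,-20],[-0.056,0.15,0],0.085],[[0,0,-25],[-0.072,0.19,0],0.085],[[0,0,-28],[-0.087,0.23,0],0.085],[[0,0,-28],[-0.102,0.27,0],0.085],[[0,0,-28],[-0.113,0.3,0],0.085]]'|grep eef
python3 - <<'E'
from h import *
print(delta([.565,.175,.14],126))
E
```

```text
eef_pos: [0.5339, 0.0367, 0.172]
(array([ 0.03, -0.03,  0.05]), array([-0.1065,  0.0935,  0.032 ]))
```

```bash
python3 -m inch '[[[0,0,0],[-0.025,0.022,0.005],0.085],[[0,0,0],[-0.05,0.044,0.01],0.085],[[0,0,0],[-0.075,0.066,0.015],0.085],[[0,0,0],[-0.1,0.085,0.02],0.085],[[0,0,0],[-0.1065,0.0935,0.032],0.085],[[0,0,0],[-0.1065,0.0935,0.032],0.085],[[0,0,0],[-0.1065,0.0935,0.032],0.085],[[0,0,0],[-0.1065,0.0935,0.032],0.085]]'|grep eef
python3 v.py square_plate .012;python3 v.py square_plate .012 pics/w9.png
```

```text
eef_pos: [0.5653, 0.172, 0.1406]
0.62 [286.2 192.7  54.8  54.2] [ 0.5548  0.1949 52.5032 51.5419 33.546 ] tight [ 0.5555  0.1952 51.9903 50.2464 34.0178]
tcp [0.5657 0.1719 0.141 ] cam [0.509  0.1328 0.2636] t 20.8167 f [-0.6  0.6  0.6]
0.66 [283.9 192.1  52.5  52.1] [ 0.5552  0.1948 51.2978 50.7712 34.3295] tight [ 0.5556  0.1951 52.0286 50.4972 34.1334]
tcp [0.5657 0.1721 0.141 ] cam [0.5092 0.1326 0.264 ] t 20.9167 f [-0.4  0.4  0.1]
```

View pics/w9.png

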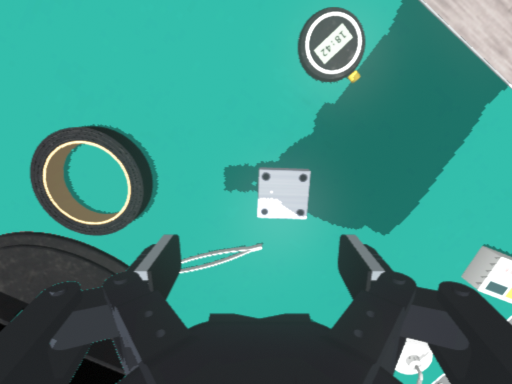

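The square plate is at (284,194) with clear space on both sides for the fingers. The tweezers at (180–262,245–270) are more than 40 mm away.

Run:
```python
from h import *
k=K('wrist');print(onz(k,(283.5,195),.012))
print(delta([.5558,.1953,.021],124.1))
```

```text
[0.55644009 0.19655041 0.012     ]
(array([-0.02,  0.03,  1.87]), array([-0.0055,  0.0247,  0.12  ]))
```

```bash
python3 -m inch '[[[0,0,1.9],[-0.006,0.015,0.02],0.085],[[0,0,1.9],[-0.006,0.0247,0.04],0.085],[[0,0,1.9],[-0.006,0.0247,0.06],0.085],[[0,0,1.9],[-0.006,0.0247,0.08],0.085],[[0,0,1.9],[-0.006,0.0247,0.1],0.085],[[0,0,1.9],[-0.006,0.0247,0.11],0.085],[[0,0,1.9],[-0.006,0.0247,0.12],0.085],[[0,0,1.9],[-0.006,0.0247,0.12],0.085]]' | grep -E 'eef|force'
python3 -m inch '[[[0,0,0],[0,0,0],0.07],[[0,0,0],[0,0,0],0.055],[[0,0,0],[0,0,0],0.04],[[0,0,0],[0,0,0],0.04],[[0,0,0],[0,0,0],0.04],[[0,0,0],[0,0,0],0.04],[[0,0,0],[0,0,0],0.04],[[0,0,0],[0,0,0],0.04]]'
python3 -m inch '[[[0,0,0],[0,0,-0.01],0.04],[[0,0,0],[0,0,-0.03],0.04],[[0,0,0],[0,0,-0.06],0.04],[[0,0,0],[0,0,-0.1],0.04],[[0,0,0],[0,0,-0.14],0.04],[[0,0,0],[0,0,-0.15],0.04],[[0,0,0],[0,0,-0.15],0.04],[[0,0,0],[0,0,-0.15],0.04]]'
python3 - <<'E'
from h import *
print(delta([.4156,-.284,.17],98))
E
```

```text
eef_pos: [0.5554, 0.196, 0.0194]
force: [-1.5, -0.1, -0.8]
grip_force: 0.0
clock: 22.25
eef_pos: [0.5566, 0.1966, 0.0219]
orientation: [[-0.828, -0.561, 0.002], [-0.561, 0.828, 0.0], [-0.002, -0.001, -1.0]]
force: [-2.4, -1.8, 10.5]
opening: 0.559
grip_force: 60.9
clock: 22.92
eef_pos: [0.5558, 0.1965, 0.1704]
orientation: [[-0.828, -0.561, 0.001], [-0.561, 0.828, 0.0], [-0.001, -0.0, -1.0]]
force: [0.1, 0.2, -2.7]
opening: 0.561
grip_force: 63.3
(array([-0.  ,  0.03, 26.15]), array([ 3.858e-01, -3.190e-01,  3.000e-04]))
```

```bash
python3 -m inch '[[[0,0,3],[0.023,-0.019,0],0.04],[[0,0,7],[0.05,-0.041,0],0.04],[[0,0,11],[0.08,-0.066,0],0.04],[[0,0,15],[0.11,-0.091,0],0.04],[[0,0,19],[0.14,-0.116,0],0.04],[[0,0,23],[0.17,-0.141,0],0.04],[[0,0,26],[0.2,-0.166,0],0.04],[[0,0,26.15],[0.23,-0.19,0],0.04]]'|grep eef
python3 - <<'E'
from h import *
print(delta([.4156,-.284,.11],98))
E
```

```text
eef_pos: [0.4703, -0.0911, 0.1686]
(array([ 0.08, -0.16, -0.2 ]), array([ 0.0802, -0.1838,  0.0585]))
```

```bash
python3 -m inch '[[[0,0,0],[0.016,-0.037,0],0.04],[[0,0,0],[0.032,-0.073,0],0.04],[[0,0,0],[0.048,-0.11,0],0.04],[[0,0,0],[0.064,-0.147,0],0.04],[[0,0,0],[0.08,-0.184,0.01],0.04],[[0,0,0],[0.08,-0.184,0.03],0.04],[[0,0,0],[0.08,-0.184,0.05],0.04],[[0,0,0],[0.08,-0.184,0.06],0.04]]'|grep eef
python3 -m inch '[[[0,0,0],[0,0,0],0.04],[[0,0,0],[0,0,0],0.04],[[0,0,0],[0,0,0],0.04],[[0,0,0],[0,0,0],0.04],[[0,0,0],[0,0,0],0.04],[[0,0,0],[0,0,0],0.04],[[0,0,0],[0,0,0],0.04],[[0,0,0],[0,0,0],0.04]]'|grep -E 'eef|ori|force'
python3 - <<'E'
from h import *
k=K('wrist')
print(delta([.4156,-.284,.076],98))
im=imaging.grab_frame('wrist');cv2.imwrite('pics/w10.png',im)
o=bot.get_obs()
d=trace('square_plate','wrist')
for e in d[:2]: print(e['score'],e['extent'],rect(k,e['pixels'],o['eef_pos'][2]-.010)-np.r_[o['eef_pos'][:2],0,0,0])
E
```

```text
eef_pos: [0.4165, -0.2825, 0.1065]
eef_pos: [0.4187, -0.2832, 0.1107]
orientation: [[-0.99, -0.139, 0.0], [-0.139, 0.99, -0.0], [-0.0, -0.0, -1.0]]
force: [0.5, -0.5, -2.2]
grip_force: 63.3
(array([-0.02,  0.01, -0.  ]), array([ 0.0031, -0.0003,  0.0347]))
0.81 [260.4, 238.8, 94.1, 90.9] [-3.30854294e-03  1.50109770e-03  5.27135000e+01  4.95976000e+01
  8.10040000e+00]
```

View pics/w10.png

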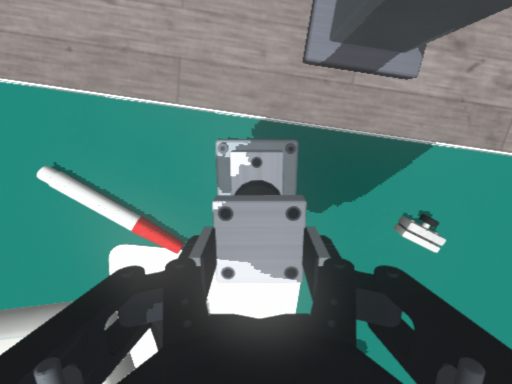

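The square plate is held level at (260,240), lined up with the stand below and about 2 mm toward the robot in the grip. I'll compensate and lower.

```bash
python3 -m inch '[[[0,0,0],[0.0015,0,0.006],0.04],[[0,0,0],[0.0015,0,0.012],0.04],[[0,0,0],[0.0015,0,0.018],0.04],[[0,0,0],[0.0015,0,0.024],0.04],[[0,0,0],[0.0015,0,0.029],0.04],[[0,0,0],[0.0015,0,0.033],0.04],[[0,0,0],[0.0015,0,0.034],0.04],[[0,0,0],[0.0015,0,0.034],0.04]]' | grep -E 'eef|force'
python3 -m inch '[[[0,0,0],[0,0,0.0005],0.04],[[0,0,0],[0,0,0.001],0.04],[[0,0,0],[0,0,0.001],0.04],[[0,0,0],[0,0,0.001],0.04],[[0,0,0],[0,0,0.001],0.04],[[0,0,0],[0,0,0.001],0.04],[[0,0,0],[0,0,0.001],0.04],[[0,0,0],[0,0,0.001],0.04]]'| grep -E 'eef|force'
```

```text
eef_pos: [0.417, -0.2833, 0.0762]
force: [0.0, 0.4, -2.1]
grip_force: 63.4
eef_pos: [0.4171, -0.2834, 0.0759]
force: [-2.5, 2.4, 7.5]
grip_force: 64.3
```

```bash
python3 -m inch '[[[0,0,0],[0,0,-0.0004],0.04],[[0,0,0],[0,0,-0.0004],0.04],[[0,0,0],[0,0,-0.0004],0.06],[[0,0,0],[0,0,-0.0004],0.075],[[0,0,0],[0,0,-0.0004],0.085],[[0,0,0],[0,0,-0.0004],0.085],[[0,0,0],[0,0,-0.0004],0.085],[[0,0,0],[0,0,-0.0004],0.085]]'| grep -E 'eef|force|opening'
python3 -m inch '[[[0,0,0],[0,0,-0.01],0.085],[[0,0,0],[0,0,-0.025],0.085],[[0,0,0],[0,0,-0.05],0.085],[[0,0,0],[-0.02,0,-0.08],0.085],[[0,0,0],[-0.04,0,-0.1],0.085],[[0,0,0],[-0.05,0,-0.11],0.085],[[0,0,0],[-0.05,0,-0.11],0.085],[[0,0,0],[-0.05,0,-0.11],0.085]]' |grep eef
python3 v.py square_plate .066 pics/w11.png
python3 - <<'E'
from h import *
print(delta([.595,-.165,.2],90))
E
```

```text
eef_pos: [0.4171, -0.2834, 0.0759]
force: [-0.5, 0.8, 0.3]
opening: 0.995
grip_force: 0.0
eef_pos: [0.4667, -0.2764, 0.1857]
0.98 [260.8 135.1  59.2  55.5] [  0.4152  -0.2817  49.5783  48.9227 -81.8675] tight [ 0.4159 -0.2839 59.4294 56.1064  8.1273]
tcp [ 0.4656 -0.2762  0.1848] cam [ 0.3977 -0.2845  0.3086] t 27.7833 f [-0.7  0.5  0. ]
(array([ 0.06, -0.08,  7.98]), array([-0.1435,  0.0921, -0.0152]))
```

View pics/w11.png

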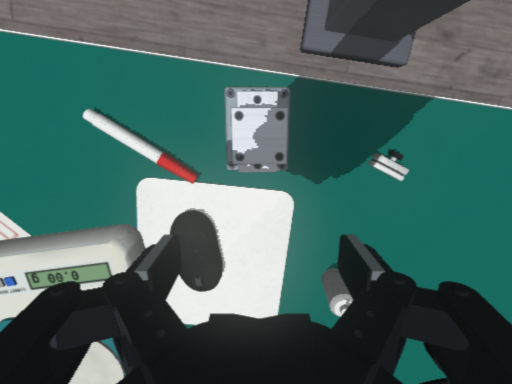

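The square plate sits squared and centred at (260,134), measured at (0.4152,-0.282). The small weight is visible at (338,290). Moving above it.

```bash
python3 -m inch '[[[0,0,0],[-0.025,0.018,-0.003],0.085],[[0,0,0],[-0.05,0.036,-0.006],0.085],[[0,0,0],[-0.075,0.054,-0.01],0.085],[[0,0,0],[-0.1,0.072,-0.015],0.085],[[0,0,0],[-0.12,0.086,-0.015],0.085],[[0,0,0],[-0.129,0.093,-0.015],0.085],[[0,0,0],[-0.129,0.093,-0.015],0.085],[[0,0,0],[-0.129,0.093,-0.015],0.085]]' |grep eef
cat > c.py <<'E'
from h import *
import sys
k,im,t=look('small_weight',sys.argv[1] if len(sys.argv)>1 else None)
d=t[0];print(d['score'],np.round(d['extent'],1))
# fit axis position: project cylinder model silhouette (barrel) and hook line, maximise IoU with mask
from scipy.optimize import minimize
m=d['pixels'];a=np.linspace(0,2*np.pi,40)
def sil(x,y):
    pts=np.array([proj(k,(x+.015*np.cos(t),y+.015*np.sin(t),z)) for z in (0,.064) for t in a],np.float32)
    q=np.zeros(m.shape,np.uint8);cv2.fillConvexPoly(q,cv2.convexHull(pts*16).astype(np.int32),1,shift=4);return q>0
def cost(v): s=sil(*v);return -(s&m).sum()/(s|m).sum()
o=bot.get_obs();b=min(([x,y] for x in np.arange(.56,.605,.005) for y in np.arange(-.18,-.145,.005)),key=cost)
r=minimize(cost,b,method='Nelder-Mead',options=dict(initial_simplex=[b,[b[0]+.003,b[1]],[b[0],b[1]+.003]]))
print('weight',r.x.round(4),r.fun,'tcp',o['eef_pos'].round(4),'clock',o['clock'])
E
python3 c.py; python3 c.py pics/w12.png
```

```text
eef_pos: [0.5805, -0.1666, 0.2]
0.6 [261.2 190.2  34.1  39.3]
weight [ 0.5884 -0.1611] -0.8207920792079207 tcp [ 0.5803 -0.1673  0.2005] clock 28.55
0.66 [261.4 190.8  32.6  40.3]
weight [ 0.588  -0.1611] -0.8636363636363636 tcp [ 0.5805 -0.1673  0.2008] clock 28.65
```

View pics/w12.png

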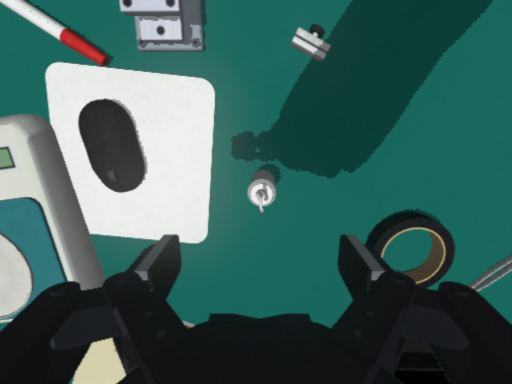

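The small weight is at (263,188), with its barrel top centred near (262,193) and the hook end at (262,210). It is clear all round. I'll check the fit using the barrel top.

Run:
```python
from h import *
k=K('wrist');print(onz(k,(262,193),.066),onz(k,(265,176),0))
im=cv2.imread('pics/w12.png');cv2.imwrite('pics/w12c.png',cv2.resize(im[150:230,220:310],None,fx=8,fy=8*600/640,interpolation=cv2.INTER_CUBIC))
print(delta([.588,-.161,.045]),[proj(k,(.588+.015*s,-.161,z)).round() for s in (-1,1) for z in (0,.066)])
```

```text
[ 0.58560114 -0.16201705  0.066     ] [ 0.5822994  -0.15804484  0.        ]
(None, array([-0.0084,  0.0052,  0.1558])) [array([264., 168.]), array([265., 181.]), array([260., 192.]), array([261., 209.])]
```

View pics/w12c.png

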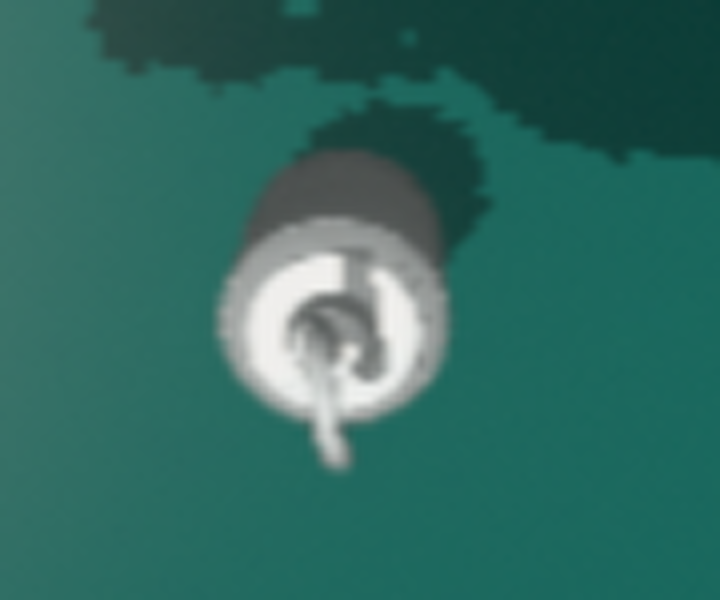

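```bash
python3 -m inch '[[[0,0,0],[-0.0072,0.0047,0.01],0.085],[[0,0,0],[-0.0072,0.0047,0.03],0.085],[[0,0,0],[-0.0072,0.0047,0.055],0.085],[[0,0,0],[-0.0072,0.0047,0.08],0.085],[[0,0,0],[-0.0072,0.0047,0.105],0.085],[[0,0,0],[-0.0072,0.0047,0.125],0.085],[[0,0,0],[-0.0072,0.0047,0.14],0.085],[[0,0,0],[-0.0072,0.0047,0.1525],0.085]]' | grep -E 'eef|force'
python3 -m inch '[[[0,0,0],[0,0,0],0.085],[[0,0,0],[0,0,0],0.06],[[0,0,0],[0,0,0],0.045],[[0,0,0],[0,0,0],0.03],[[0,0,0],[0,0,0],0.02],[[0,0,0],[0,0,0],0.02],[[0,0,0],[0,0,0],0.02],[[0,0,0],[0,0,0],0.02]]'
python3 -m inch '[[[0,0,0],[0,0,0],0.02],[[0,0,0],[0,0,-0.005],0.02],[[0,0,0],[0,0,-0.03],0.02],[[0,0,0],[0,0,-0.06],0.02],[[0,0,0],[0,0,-0.09],0.02],[[0,0,0],[0,0,-0.12],0.02],[[0,0,0],[0,0,-0.14],0.02],[[0,0,0],[0,0,-0.14],0.02]]'
python3 - <<'E'
from h import *
print(delta([.4155,-.2832,.15],98),bot.get_obs()['eef_pos'])
E
```

```text
eef_pos: [0.5872, -0.1605, 0.0463]
force: [-0.3, 0.3, 0.0]
grip_force: 0.0
clock: 29.98
eef_pos: [0.5883, -0.161, 0.0493]
orientation: [[-0.99, -0.139, 0.001], [-0.139, 0.99, -0.001], [-0.001, -0.001, -1.0]]
force: [-1.1, -0.4, 5.2]
opening: 0.331
grip_force: 58.9
clock: 30.65
eef_pos: [0.5892, -0.1613, 0.193]
orientation: [[-0.99, -0.139, 0.006], [-0.139, 0.99, -0.002], [-0.005, -0.003, -1.0]]
force: [0.9, 0.1, -2.9]
opening: 0.33
grip_force: 60.0
(array([-0.18,  0.3 , -0.01]), array([ 0.1892, -0.0964,  0.0423])) [ 0.58922192 -0.1612887   0.19296154]
```

```bash
python3 -m inch '[[[0,0,0],[0.022,-0.011,0],0.02],[[0,0,0],[0.05,-0.025,0],0.02],[[0,0,0],[0.08,-0.041,0],0.02],[[0,0,0],[0.11,-0.056,0],0.02],[[0,0,0],[0.14,-0.071,0],0.02],[[0,0,0],[0.165,-0.084,0],0.02],[[0,0,0],[0.183,-0.093,0],0.02],[[0,0,0],[0.1885,-0.0963,0.005],0.02]]'|grep eef
python3 -m inch '[[[0,0,0],[0,0,0.005],0.02],[[0,0,0],[0,0,0.015],0.02],[[0,0,0],[0,0,0.025],0.02],[[0,0,0],[0,0,0.035],0.02],[[0,0,0],[0,0,0.045],0.02],[[0,0,0],[0,0,0.053],0.02],[[0,0,0],[0,0,0.053],0.02],[[0,0,0],[0,0,0.053],0.02]]'|grep -E 'eef|ori|force'
python3 - <<'E'
from h import *
k=K('wrist');o=bot.get_obs()
print(delta([.416,-.283,.117],98))
im=imaging.grab_frame('wrist');cv2.imwrite('pics/w13.png',im)
for n in ('small_weight','square_plate'): print(n,[(e['score'],np.round(e['extent'])) for e in spot_in(n,'wrist')[:2]])
for z in (.0,.066): print(proj(k,(o['eef_pos'][0],o['eef_pos'][1],o['eef_pos'][2]-.0488+z)))
E
```

```text
eef_pos: [0.4124, -0.2834, 0.1833]
eef_pos: [0.4148, -0.2818, 0.1299]
orientation: [[-0.99, -0.14, -0.001], [-0.14, 0.99, 0.001], [0.001, 0.001, -1.0]]
force: [-0.3, -0.7, -2.8]
grip_force: 59.8
(array([ 0.06, -0.04,  0.03]), array([-0.001 , -0.0014,  0.0129]))
small_weight [(0.68, array([261., 257.,  56., 113.]))]
square_plate [(0.65, array([258., 201.,  71.,  50.]))]
[256.6484004  219.90533287]
[255.48524836 274.85299349]
```

View pics/w13.png

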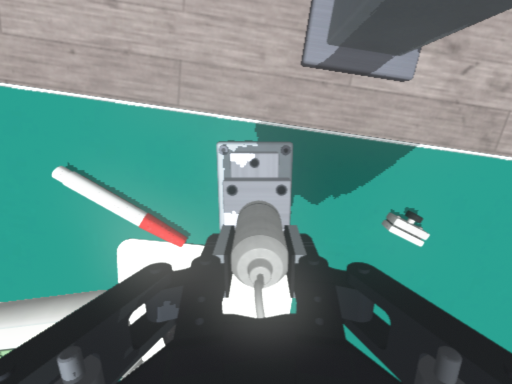

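The weight hangs upright in the grip, base near (258,222), over the square plate at (258,201). Lowering.

```bash
python3 -m inch '[[[0,0,0],[-0.001,-0.0014,0.003],0.02],[[0,0,0],[-0.001,-0.0014,0.006],0.02],[[0,0,0],[-0.001,-0.0014,0.009],0.02],[[0,0,0],[-0.001,-0.0014,0.012],0.02],[[0,0,0],[-0.001,-0.0014,0.014],0.02],[[0,0,0],[-0.001,-0.0014,0.0145],0.02],[[0,0,0],[-0.001,-0.0014,0.0145],0.02],[[0,0,0],[-0.001,-0.0014,0.0145],0.02]]' | grep -E 'eef|force'
python3 -m inch '[[[0,0,0],[0,0,0.0003],0.02],[[0,0,0],[0,0,0.0006],0.02],[[0,0,0],[0,0,0.0006],0.02],[[0,0,0],[0,0,0.0006],0.02],[[0,0,0],[0,0,0.0006],0.02],[[0,0,0],[0,0,0.0006],0.02],[[0,0,0],[0,0,0.0006],0.02],[[0,0,0],[0,0,0.0006],0.02]]'| grep -E 'eef|force'
```

```text
eef_pos: [0.4158, -0.2836, 0.1159]
force: [-0.1, -0.6, -3.0]
grip_force: 59.8
eef_pos: [0.4158, -0.2836, 0.1153]
force: [0.0, 0.5, -0.9]
grip_force: 60.0
```

```bash
python3 -m inch '[[[0,0,0],[0,0,0.0003],0.02],[[0,0,0],[0,0,0.0003],0.02],[[0,0,0],[0,0,0.0003],0.02],[[0,0,0],[0,0,0.0003],0.035],[[0,0,0],[0,0,0.0003],0.05],[[0,0,0],[0,0,0.0003],0.07],[[0,0,0],[0,0,0.0003],0.085],[[0,0,0],[0,0,0.0003],0.085]]'| grep -E 'eef|force'
python3 -m inch '[[[0,0,0],[0,0,0],0.085],[[0,0,0],[0,0,0],0.085],[[0,0,0],[0,0,0],0.085],[[0,0,0],[0,0,-0.01],0.085],[[0,0,0],[0,0,-0.03],0.085],[[0,0,0],[0,0,-0.05],0.085],[[0,0,0],[0,0,-0.075],0.085],[[0,0,0],[0,0,-0.1],0.085]]'| grep -E 'eef|force|opening'
python3 -m inch '[[[0,0,0],[0,0,-0.02],0.085],[[0,0,0],[-0.02,0.01,-0.03],0.085],[[0,0,0],[-0.04,0.04,-0.03],0.085],[[0,0,0],[-0.05,0.07,-0.03],0.085],[[0,0,0],[-0.05,0.1,-0.03],0.085],[[0,0,0],[-0.05,0.13,-0.03],0.085],[[0,0,0],[-0.05,0.13,-0.03],0.085],[[0,0,0],[-0.05,0.13,-0.03],0.085]]'| grep -E 'eef|force|clock'
python3 - <<'E'
from h import *
a=imaging.grab_frame('scene')[225:305,240:340];b=imaging.grab_frame('wrist')[20:220,20:300]
cv2.imwrite('pics/end.png',np.hstack([cv2.resize(a,(450,360),interpolation=cv2.INTER_CUBIC)[:,:400],cv2.resize(b,(400,286))[:286].copy() if 0 else cv2.copyMakeBorder(cv2.resize(b,(400,286)),0,74,0,0,0)]))
E
```

```text
eef_pos: [0.4157, -0.2836, 0.1149]
force: [0.3, 0.9, -0.0]
grip_force: 0.0
eef_pos: [0.4155, -0.2834, 0.216]
force: [0.3, -0.5, 1.0]
opening: 0.999
grip_force: 0.0
clock: 35.47
eef_pos: [0.4471, -0.1467, 0.2452]
force: [-0.1, -0.1, 0.3]
grip_force: 0.0
```

View pics/end.png

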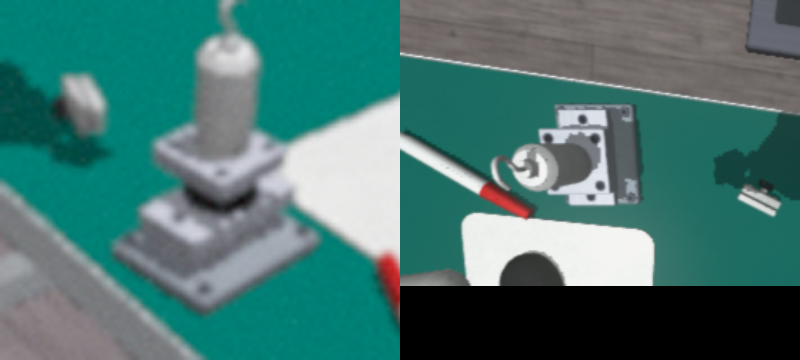

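The full stack stands upright and centred in both views (weight at about (225,95) in the left crop and (565,165) in the right), and the gripper is clear. Handing in.

```bash
python3 -c "
from plant import bot
print(bot.close_job())"
```

```text
the job is handed in; nothing more can be done
None
```

The stack is built in order (long plate, button, square plate, small hooked weight), released, and handed in at about 36 s; final pictures show it upright and centred, the tall weight was left alone, but no verdict came back.

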